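# Clear the grinding bench and shut the scrap tray

## Task

Sort the steel pieces lying mixed on the grinding bench: cold chisels into the wooden box, hammer heads into the round pan, and flat bar offcuts into the scrap tray that is pulled out in front of the grinder. Only when every offcut lies in the tray, slide the tray straight into its bay under the grinder until it is fully home against the back stop. Leave the oil can, the mug and the brush where they are.

Things in the scene. Friction and masses are not known exactly. Their poses are not given: they have to be found in the camera images.
- grinder: double-ended bench grinder on a green steel plinth with a bay under it, fixed. Origin: on the bench in the middle of the bay's mouth, which faces the robot; +x points into the bay. Plinth top 56 mm high, front edge flush with the mouth; motor and two 150 mm wheels stand on it, 60 mm or more behind the mouth, up to 250 mm above the bench.
- bay_mouth (a point): the same point, in the middle of the bay's mouth. The bay is 178 mm wide, 46 mm high and 136 mm deep to a solid back stop, with straight side walls. Two cheeks, 36 mm high, flare out from the mouth's sides 29 mm towards the robot (about 208 mm apart at their outer ends). x points into the bay.
- tray: loose open scrap tray of sheet steel, 130 (x) by 170 (y) by 36 mm high, floor and walls 4 mm thick, 0.35 to 0.6 kg empty. Origin under the middle of its floor; +x is its back end. It starts on the bench 35 to 55 mm short of the mouth, up to 20 mm off line and 9 degrees askew. Fully home: back wall on the stop, origin 71 mm inside the mouth, 4 mm play each side.
- tray_fin (a point): on the tray's grip fin: a flat upright steel plate along the tray's x, 10 mm thick (y), from the front wall 75 mm forward (tray x -65 to -140 mm, y 0), 6 to 44 mm high. This point is its middle at tray x -118 mm, 25 mm high. When the tray is home the fin is outside the bay, this point 47 mm in front of the mouth. Axes as the tray's.
- box: open wooden box for the chisels, fixed: 120 mm (x) by 190 mm (y) by 60 mm high, walls and floor 8 mm thick. Origin: under the middle of its floor. It may stand nearer to or farther from the robot than the pan.
- pan: round open steel pan for the hammer heads, fixed: 180 mm across at the rim, 160 mm at the foot, 50 mm high, wall 3 mm, floor 4 mm thick. Origin: under the middle of its floor.
- chisel1: cold chisel, forged steel: a slim bar 18 mm square, 120 mm long in all, with a flat bright cutting tip 22 mm wide at its +x end; 0.16 to 0.29 kg. Up to three chisels. Its x axis runs along its length, y across, z up; origin under its middle, on its underside. Lies flat on the bench at the start; may be absent.
- chisel2: cold chisel, forged steel: a slim bar 18 mm square, 120 mm long in all, with a flat bright cutting tip 22 mm wide at its +x end; 0.16 to 0.29 kg. Up to three chisels. Its x axis runs along its length, y across, z up; origin under its middle, on its underside. Lies flat on the bench at the start; may be absent.
- chisel3: cold chisel, forged steel: a slim bar 18 mm square, 120 mm long in all, with a flat bright cutting tip 22 mm wide at its +x end; 0.16 to 0.29 kg. Up to three chisels. Its x axis runs along its length, y across, z up; origin under its middle, on its underside. Lies flat on the bench at the start; may be absent.
- head1: hammer head without handle, forged steel: 84 mm long, square middle 28 mm wide and 28 mm high (44 mm of its length) with a dark eye hole through it, round face at the -x end, thin peen at the +x end; 0.25 to 0.43 kg. Up to two heads. Its x axis runs along its length, y across, z up; origin under its middle, on its underside. Lies flat on the bench at the start; may be absent.
- head2: hammer head without handle, forged steel: 84 mm long, square middle 28 mm wide and 28 mm high (44 mm of its length) with a dark eye hole through it, round face at the -x end, thin peen at the +x end; 0.25 to 0.43 kg. Up to two heads. Its x axis runs along its length, y across, z up; origin under its middle, on its underside. Lies flat on the bench at the start; may be absent.
- offcut1: offcut of flat steel bar: a plain slab 85 mm long, 30 mm wide, 16 mm thick, sawn ends; 0.22 to 0.39 kg. One or two offcuts. Its x axis runs along its length, y across, z up; origin under its middle, on its underside. Lies flat on the bench at the start; may be absent.
- offcut2: offcut of flat steel bar: a plain slab 85 mm long, 30 mm wide, 16 mm thick, sawn ends; 0.22 to 0.39 kg. One or two offcuts. Its x axis runs along its length, y across, z up; origin under its middle, on its underside. Lies flat on the bench at the start; may be absent.
- oilcan: bystander: round steel can, 60 mm across, 130 mm high, beyond the work pieces. Origin under its middle.
- mug: bystander: white mug, 76 mm across, 85 mm high, beyond the work pieces. Origin under its middle.
- brush: bystander: brush, 200 mm long, lying beyond the work pieces. Origin under its middle.
Things that resemble listed ones, but are neither listed nor needed, are in the scene too. What is shaped like the offcut1 but orange or turquoise is not meant.

How it is judged:
By the outcome, as a careful person would: the job done as asked, in the order asked, and still so for the second after the job is handed in, with the robot touching nothing.
Of chisel1, chisel2, chisel3, head1, head2 only 4 to 5 are there at a start; the rules pass over those that are not, and their reading is None.
Of offcut1, offcut2 only 1 to 2 are there at a start; the rules pass over those that are not, and their reading is None.
At some moment in a run one of chisel1, chisel2, chisel3, head1, head2 may be knocked a few centimetres aside while the robot is not near it.
Once in a run the grip may slacken for a moment while it holds something.
It also fails if it takes over 210 s, if anything falls off the work surface, if the arm or the gripper's body presses on something with over 40 N, if the wrist force passes 120 N, or if a joint passes its speed limit or range.

## Robot

A 6-joint arm with a two-finger parallel gripper is mounted at the origin on the work surface. World frame = base frame: x ahead of the robot, y to its left, z up, the work surface at z = 0. Lengths are in m, angles in rad, forces in N, time in s.
With the tool pointing down it reaches from about 0.325 to 0.775 m from the base axis. Payload 5.5 kg.
Tool frame: the origin (TCP) lies between the finger pads; the fingertips stand 8 mm ahead of it and the grasp point (between the pads) lies 11 mm behind it (tcp_to_tips is the distance from the TCP to the fingertips, in m); z points along the fingers, y is the direction in which the jaws open and shut (so a half turn about z gives the same grasp; the last joint's range is limited). The gripper opens to 88 mm and grips with 3 to 60 N. Pads are 20 mm wide; open, the fingers measure 115 mm over their backs; the gripper's body (75 mm by 178 mm) begins 61 mm behind the grasp point.
Start: joints at [-1.376, 0.091, 1.231, -0, 1.82, -0.057], TCP at [0.149, -0.581, 0.231] pointing down, gripper open.
Joint ranges: [-2.87, 2.87], [-0.86, 2.18], [0.17, 2.46], [-1.51, 4.65], [0.06, 2.69], [-2.65, 2.65]. Speed limits (rad/s): [2.57, 2.57, 3.01, 3.14, 3.14, 3.14].

## Interface

Orientations are given as a unit quaternion [w, x, y, z].
In Python, from bench import * gives the robot as it stands. Calls block until the motion is done:
- move_to(position, orientation): joint-space move of the TCP to a pose.
- move_l(position, speed=0.15, orientation=None): straight line of the TCP; orientation=None keeps the orientation; speed is the mean speed in m/s.
- movej(angles): joint-space move.
- gripper_open() and close(): open the fingers fully, or close them until they stop; the grip force is fixed at half the most.
- hold(seconds).
- inverse_kinematics(position, orientation): joint angles nearest the present ones, or None.
- state(): the state.
- get_image(name): name is "scene" or "top" or "wrist"; returns a dict with "frame" (480x640x3 uint8, blue, green, red), "depth" (480x640 float32, m along the optical axis (not along the pixel's ray), 0 where there is no reading), "camera_matrix" (3x3 intrinsics, pixels), "view" (4x4, takes a point from world to camera coordinates). Camera axes: x right, y up, looking along -z (the intrinsics and any distortion apply to the point x, -y, -z); pixel columns grow to the right and rows downward; lengths in m; the calibration is good to about 2 mm. A picture is of the moment at which its call begins.
A pose or a line that the arm cannot do raises IKError and nothing moves.
- job_done(): hands the job in, once; it reports no verdict.
The state is a dict: "time": time; "joint_pos": joint angles; "dq": joint speeds; "joint_torque": joint torques, N m; "ee_pos": TCP position; "ee_rot": TCP orientation; "ft_force": force on the tool from outside, world axes, zero at the start; "moment": the same for the moment, N m; "finger_gap": finger opening in m.
Only numpy, scipy, OpenCV 4.12 (cv2) and the standard library are available. Lean on these libraries where they do the work, as an engineer would, in place of code of your own. Each camera call takes 0.05 s, during which the arm holds its last target. There are 200 camera calls.

## Working session

There is one attempt and no reset: what is moved stays moved. The work goes in short steps, each a Python script; the robot and the scene stay as the last script left them, time stands still between calls to the robot, and variables do not carry over. Pictures are saved under pics/ and viewed, about 12 in all and at most 16, crops included, and the job is handed in when it is done.

```bash
mkdir -p pics; ls; cat > h.py <<'E'
from bench import *
import numpy as np, cv2
def world(im):
    """HxWx3 world points from depth"""
    d=im["depth"]; K=np.array(im["camera_matrix"]); V=np.array(im["view"])
    v,u=np.mgrid[0:d.shape[0],0:d.shape[1]]
    p=np.stack([(u-K[0,2])/K[0,0]*d,-(v-K[1,2])/K[1,1]*d,-d,np.ones_like(d)],-1)
    w=p@np.linalg.inv(V).T
    return w[...,:3]
def save(n,im,crop=None,s=1):
    f=im["frame"]
    if crop: u0,v0,u1,v1=crop; f=f[v0:v1,u0:u1]
    cv2.imwrite("pics/"+n+".png",cv2.resize(f,None,fx=s,fy=s,interpolation=cv2.INTER_CUBIC) if s!=1 else f)
E
python3 - <<'E'
from h import *
s=state(); print(s)
for n in("top","scene"):
    im=get_image(n); save(n+"0",im); np.savez("pics/"+n+"0.npz",**im)
    print(n,im["camera_matrix"],im["view"])
    w=world(im); print(w[240,320],w[100,100],w[400,500])
E
```

```text
pics
{'time': 0.0, 'joint_pos': array([-1.37572196e+00,  9.18530520e-02,  1.23186388e+00,  1.53032274e-05,
        1.81978203e+00, -5.66787144e-02]), 'dq': array([ 6.00670095e-04,  2.16192841e-04, -1.33037625e-03, -1.83857740e-03,
        1.12987798e-03, -4.60308268e-05]), 'joint_torque': array([ 6.54329284e-06, -4.46446788e+01, -4.06449687e+01,  6.99665258e-02,
        2.91547109e-02, -1.14473414e-04]), 'ee_pos': array([ 0.14942413, -0.58081548,  0.22952276]), 'ee_rot': array([-9.51383658e-04,  9.92087317e-01,  1.25546195e-01, -5.85037146e-05]), 'ft_force': array([-0.02781805, -0.20603225, -0.17987311]), 'moment': array([-0.00644132, -0.01848087, -0.01300367]), 'finger_gap': 0.08780131732145321}
top [[434.55706528   0.         317.90959851]
 [  0.         434.55706528 234.75673454]
 [  0.           0.           1.        ]] [[ 0.02559044 -0.99963782 -0.00832821 -0.02005134]
 [ 0.99825512  0.0251098   0.05344358 -0.5465429 ]
 [-0.0532151  -0.00968132  0.99853614 -0.85504336]
 [ 0.          0.          0.          1.        ]]
[ 0.5369005  -0.01058144  0.00446114] [0.75297049 0.35950161 0.17768056] [ 0.22852836 -0.37552358  0.00164081]
scene [[490.55199586   0.         323.90481621]
 [  0.         490.55199586 237.68628328]
 [  0.           0.           1.        ]] [[ 3.94541622e-02  9.99197823e-01  6.86147571e-03 -1.06819699e-03]
 [-8.20106100e-01  2.84580709e-02  5.71503388e-01  4.21403318e-01]
 [ 5.70849677e-01 -2.81753255e-02  8.20571019e-01 -1.28779371e+00]
 [ 0.00000000e+00  0.00000000e+00  0.00000000e+00  1.00000000e+00]]
[ 0.51802074 -0.02728239 -0.00082894] [ 7.37132430e-02 -5.63507645e-01  3.39049724e-04] [ 0.84923761  0.25907567 -0.00141697]
```

View pics/top0.png

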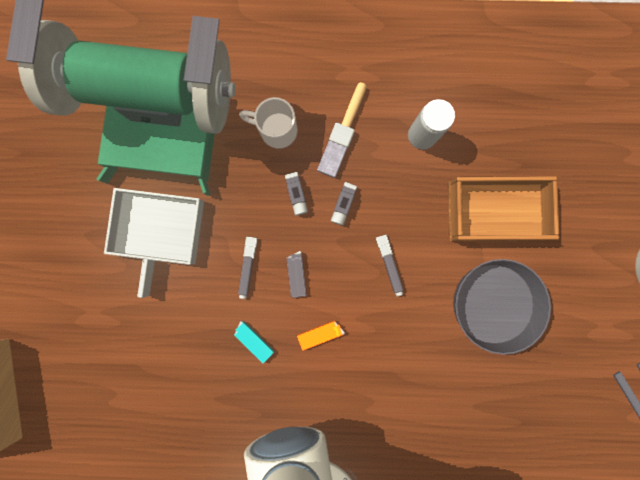

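View pics/scene0.png

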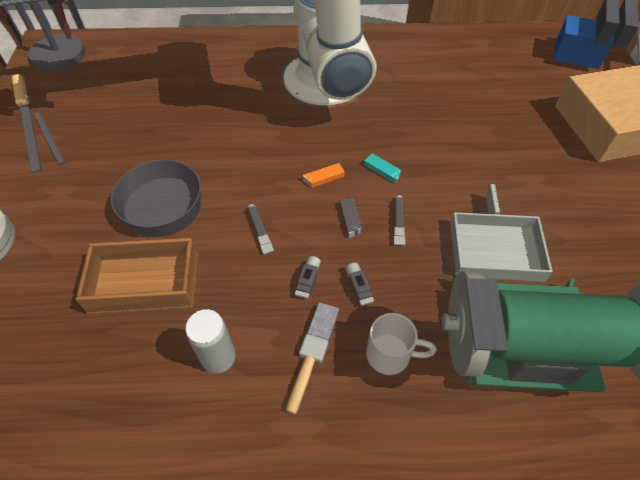

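The top view shows two chisels at (248,268) and (390,265). There are two hammer heads at (297,194) and (344,203), and one dark offcut at (297,275). 
Look-alikes for the offcut are the orange slab at (320,336) and the turquoise slab at (254,342). Look-alikes for the chisels are the tools at the right edge (628,395). I choose the dark slab at (297,275), and I'll check it in a close crop.

```bash
cat >> h.py <<'E'
def blobs(im,zmin=0.007,roi=None):
    """components above zmin -> list of (pixel centre, centre xy, long, short, yaw of long axis, ztop, pts)"""
    w=world(im); m=((im["depth"]>0)&(w[...,2]>zmin)).astype(np.uint8)
    n,l,st,c=cv2.connectedComponentsWithStats(m,connectivity=4); out=[]
    for i in range(1,n):
        if st[i,4]<60: continue
        p=w[l==i]; zt=np.percentile(p[:,2],90)
        (cx,cy),(a,b),t=cv2.minAreaRect((p[:,:2]*1000).astype(np.float32))
        t=np.radians(t)
        if b>a: a,b=b,a; t+=np.pi/2
        t=(t+np.pi/2)%np.pi-np.pi/2
        out.append((c[i].round().astype(int),np.array([cx,cy])/1000,a,b,t,zt,p))
    return out
E
python3 - <<'E'
from h import *
for n in("top","scene"):
    im=dict(np.load(f"pics/{n}0.npz")); print(n)
    for b in blobs(im): print(b[0],b[1].round(4),"%.1f x %.1f yaw %.1f ztop %.1f"%(b[2],b[3],np.degrees(b[4]),b[5]*1000))
    if n=="top": save("crop1",im,(80,160,420,370),2.3)
    im=im if n=="top" else im
E
```

```text
top
[130  91] [0.7511 0.3078] 327.3 x 239.7 yaw 84.9 ztop 248.9
[340 136] [ 0.7645 -0.0525] 200.2 x 42.0 yaw -19.7 ztop 21.3
[272 120] [0.7703 0.0913] 102.4 x 75.5 yaw 49.0 ztop 85.3
[430 124] [ 0.7562 -0.2113] 57.6 x 56.9 yaw 7.0 ztop 131.8
[296 193] [0.6296 0.0408] 83.8 x 27.9 yaw 15.7 ztop 29.9
[503 208] [ 0.6057 -0.3633] 191.5 x 120.2 yaw -88.2 ztop 60.3
[343 203] [ 0.6118 -0.055 ] 83.9 x 27.9 yaw -18.3 ztop 29.9
[148 237] [0.5189 0.3248] 204.8 x 171.8 yaw -5.7 ztop 42.1
[389 264] [ 0.4905 -0.1497] 122.6 x 21.6 yaw 17.9 ztop 20.3
[246 266] [0.4788 0.1351] 122.8 x 21.8 yaw -6.3 ztop 19.9
[296 275] [0.4677 0.0368] 88.7 x 30.1 yaw 8.2 ztop 18.7
[516 310] [ 0.419  -0.3595] 178.9 x 178.1 yaw -72.2 ztop 50.7
[252 342] [0.3329 0.1197] 87.9 x 30.8 yaw 48.0 ztop 18.4
[319 334] [ 0.3504 -0.0149] 88.6 x 30.7 yaw -67.4 ztop 18.5
[  7 400] [0.2269 0.593 ] 199.6 x 11.8 yaw 13.1 ztop 46.9
[290 456] [ 0.1589 -0.0053] 214.5 x 110.4 yaw 60.2 ztop 238.8
scene
[46 37] [ 0.0052 -0.6519] 426.4 x 138.0 yaw 28.5 ztop 289.6
[329  51] [ 0.0734 -0.0113] 314.2 x 134.7 yaw 22.7 ztop 284.1
[598  33] [-0.0666 
[... 288 characters left out ...]
[ 0.3505 -0.0152] 90.1 x 33.1 yaw -67.9 ztop 16.4
[534 322] [0.6375 0.2896] 442.7 x 303.1 yaw 0.8 ztop 246.6
[398 221] [0.4785 0.1355] 125.5 x 22.2 yaw -6.5 ztop 18.0
[350 216] [0.4673 0.0367] 90.9 x 30.7 yaw 8.7 ztop 16.6
[260 229] [ 0.4909 -0.1504] 124.6 x 22.0 yaw 18.5 ztop 17.7
[  4 232] [ 0.4916 -0.6502] 85.2 x 17.6 yaw 7.7 ztop 38.9
[136 275] [ 0.6063 -0.3632] 191.1 x 122.4 yaw -88.4 ztop 58.5
[307 277] [ 0.6123 -0.0551] 86.6 x 28.7 yaw -17.1 ztop 27.9
[359 284] [0.6307 0.0409] 85.7 x 28.5 yaw 16.2 ztop 28.0
[312 350] [ 0.7653 -0.0529] 200.3 x 42.1 yaw -20.8 ztop 19.5
[210 340] [ 0.7602 -0.2116] 57.8 x 57.4 yaw -23.9 ztop 129.6
[395 343] [0.7589 0.094 ] 102.8 x 75.9 yaw -73.8 ztop 83.2
```

View pics/crop1.png

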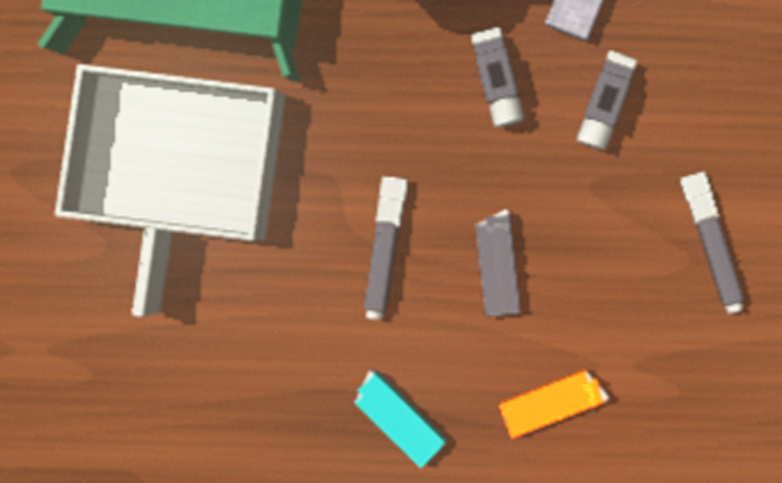

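The crop shows one plain dark slab, which is the offcut. The orange and turquoise slabs are excluded. There are two chisels with bright tips and two heads with eye holes. Both cameras agree within 1 mm and the sizes match the list. Next I'll write motion helpers, measure the grinder, and move the offcut.

```bash
cat >> h.py <<'E'
ZT=0.20
def quat(phi): return np.array([0,np.cos(phi/2),np.sin(phi/2),0])
def phi_for(xy,yaw,z=0.03):
    best=None
    for k in(-1,0,1,2):
        p=yaw+k*np.pi; j=inverse_kinematics([*xy,z],quat(p))
        if j is not None and (best is None or abs(j[5])<best[0]): best=(abs(j[5]),p)
    return best[1]
def up():
    p=state()["ee_pos"]; move_l([p[0],p[1],ZT],0.25)
def pick(xy,yaw,tips):
    p=phi_for(xy,yaw)
    if state()["finger_gap"]<0.08: gripper_open()
    move_to([*xy,ZT],quat(p)); move_l([*xy,0.06],0.25); move_l([*xy,tips+0.008],0.08)
    close(); g=state()["finger_gap"]; up(); s=state()
    print("pick gap %.1f -> %.1f mm, F %s t %.1f"%(g*1e3,s["finger_gap"]*1e3,s["ft_force"].round(1),s["time"]))
    return s["finger_gap"]
def place(xy,yaw,tips):
    p=phi_for(xy,yaw)
    move_to([*xy,ZT],quat(p)); g=state()["finger_gap"]
    move_l([*xy,tips+0.008],0.15); g2=state()["finger_gap"]; gripper_open(); up()
    print("place gap before release %.1f %.1f t %.1f"%(g*1e3,g2*1e3,state()["time"]))
def show(tag="top"):
    im=get_image(tag)
    for b in blobs(im):
        if 0.3<b[1][0]<0.7: print(b[0],b[1].round(4),"%.1f x %.1f yaw %.1f ztop %.1f"%(b[2],b[3],np.degrees(b[4]),b[5]*1000))
    return im
E
python3 - <<'E'
from h import *
im=dict(np.load("pics/top0.npz")); 
for n in("top","scene"):
    w=world(dict(np.load(f"pics/{n}0.npz")))
    for lo,hi in((.050,.061),):
        p=w[(w[...,2]>lo)&(w[...,2]<hi)&(w[...,1]>.12)&(w[...,1]<.45)&(w[...,0]>.6)&(w[...,0]<.76)]
        (c,(a,b),t)=cv2.minAreaRect((p[:,:2]*1000).astype(np.float32)); print(n,len(p),c,a,b,t,np.round(cv2.boxPoints((c,(a,b),t))))
        # front edge fit: min x per y bin
        yb=np.arange(.23,.40,.01); e=np.array([(y,p[abs(p[:,1]-y)<.005][:,0].min()) for y in yb if (abs(p[:,1]-y)<.005).sum()>3])
        k=np.polyfit(e[:,0],e[:,1],1); print("front edge slope deg",np.degrees(np.arctan(k[0])),"x at mid",e.round(3).tolist()[::4])
b=[x for x in blobs(im) if abs(x[0]-[148,237]).max()<4][0]
tray=b[1]+.0375*np.array([np.cos(b[4]),np.sin(b[4])]); print("tray",tray,b[4])
g=pick([0.4675,0.0368],np.radians(8.4),0.003)
if 0.025<g<0.035:
    place(tray,b[4],0.011)
    im=show(); save("top1",im); np.savez("pics/top1.npz",**im)
E
```

```text
top 5004 (714.1560668945312, 318.64251708984375) 203.20632934570312 105.1094741821289 84.56181335449219 [[652. 222.]
 [757. 213.]
 [776. 415.]
 [671. 425.]]
front edge slope deg 5.436687235649932 x at mid [[0.23, 0.653], [0.27, 0.657], [0.31, 0.66], [0.35, 0.665], [0.39, 0.668]]
scene 550 (672.1948852539062, 352.479248046875) 143.97581481933594 16.625980377197266 84.28955841064453 [[657. 282.]
 [673. 280.]
 [688. 423.]
 [671. 425.]]
front edge slope deg 5.1141114826683305 x at mid [[0.28, 0.661], [0.32, 0.663], [0.36, 0.666]]
tray [0.55619989 0.32103107] -0.09964949587831207
pick gap 29.6 -> 29.5 mm, F [-0.6 -0.9 -4.6] t 5.9
place gap before release 29.7 29.6 t 11.2
[ 66 330] [0.4644 0.3773] 489.1 x 327.7 yaw 89.4 ztop 548.2
[296 193] [0.6297 0.041 ] 84.1 x 27.9 yaw 16.4 ztop 30.0
[503 208] [ 0.6057 -0.3632] 191.2 x 120.4 yaw -88.2 ztop 60.3
[343 203] [ 0.612  -0.0551] 84.6 x 27.9 yaw -18.4 ztop 30.0
[389 264] [ 0.4906 -0.1509] 122.6 x 22.0 yaw 19.1 ztop 20.1
[246 266] [0.4787 0.1343] 123.2 x 22.2 yaw -5.5 ztop 19.9
[516 310] [ 0.419 -0.359] 179.3 x 177.1 yaw -88.5 ztop 50.9
[252 342] [0.3328 0.1197] 87.6 x 31.1 yaw 48.3 ztop 18.6
[319 335] [ 0.3504 -0.0151] 89.2 x 30.7 yaw -67.0 ztop 18.5
```

View pics/top1.png

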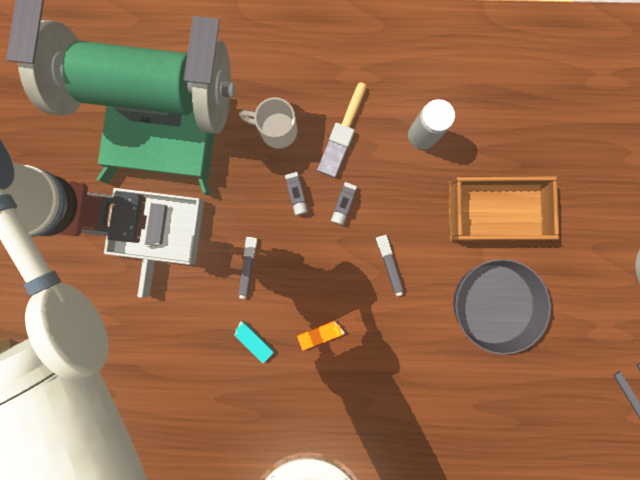

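The offcut lies in the tray at pixel (156,224), and the other pieces are unmoved. Chisels next, with a fresh look before each grasp.

```bash
cat >> h.py <<'E'
def find(xy,L,W,R=0.09,im=None):
    c=[b for b in blobs(im or get_image("top")) if abs(b[2]-L)<8 and abs(b[3]-W)<5 and np.linalg.norm(b[1]-xy)<R]
    assert len(c)==1,[(b[1],b[2],b[3]) for b in c]
    print("found",c[0][1].round(4),np.degrees(c[0][4]).round(1)); return c[0]
E
python3 - <<'E'
from h import *
box=np.array([0.6060,-.3632]); by=np.radians(-88.3)
for xy,dx in(([.4787,.1347],.020),([.4907,-.1505],-.020)):
    b=find(np.array(xy),122,22,R=.07)
    g=pick(b[1],b[4],0.003)
    if not .015<g<.024: print("grasp?"); break
    place(box+[dx,0],by,0.064)
im=show(); save("top2",im)
E
```

```text
found [0.4787 0.1352] -6.3
pick gap 17.9 -> 17.7 mm, F [-0.8  0.5 -2.4] t 15.6
place gap before release 17.8 17.6 t 20.3
found [ 0.4906 -0.1511] 19.2
pick gap 17.5 -> 17.9 mm, F [ 0.1  0.1 -3.1] t 25.1
place gap before release 17.4 17.8 t 29.3
[554 322] [ 0.4651 -0.3235] 463.2 x 264.8 yaw -24.4 ztop 547.3
[295 193] [0.6298 0.041 ] 84.2 x 27.8 yaw 16.4 ztop 30.1
[343 203] [ 0.612  -0.0551] 84.3 x 27.8 yaw -18.3 ztop 30.1
[148 237] [0.5189 0.3249] 205.0 x 172.5 yaw -5.5 ztop 42.1
[155 224] [0.5586 0.3243] 92.5 x 38.0 yaw -5.8 ztop 22.2
[252 342] [0.3328 0.1198] 87.8 x 30.7 yaw 48.0 ztop 18.4
[319 335] [ 0.3503 -0.015 ] 88.3 x 30.6 yaw -66.9 ztop 18.7
```

View pics/top2.png

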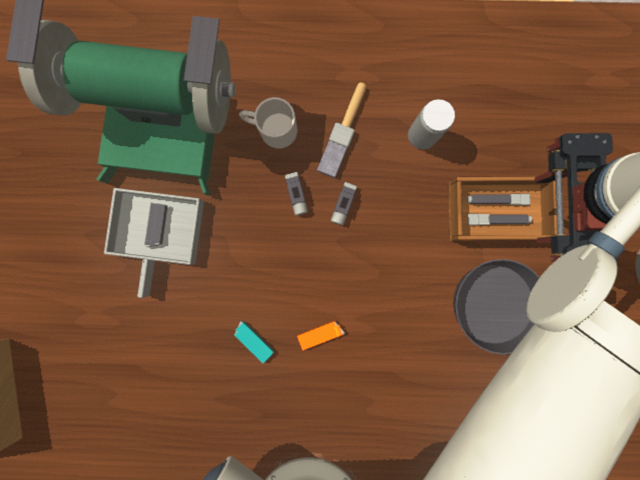

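Both chisels lie in the box at pixels (500,199) and (500,219). Heads next.

```bash
python3 - <<'E'
from h import *
pan=np.array([0.419,-.3592])
for xy,dy,tz in(([.612,-.0551],-.021,.034),([.6298,.041],.022,.043)):
    b=find(np.array(xy),84,28,R=.047)
    g=pick(b[1],b[4],0.005)
    if not .024<g<.032: print("grasp?"); break
    place(pan+[0,dy],0.0,tz)
move_to([0.36,.25,.25],quat(phi_for([.36,.25],0,.25)))
im=show(); save("top3",im)
E
```

```text
found [ 0.6117 -0.055 ] -18.2
pick gap 27.8 -> 27.9 mm, F [ 0.1  0.1 -3.4] t 33.8
place gap before release 27.6 27.7 t 38.7
found [0.6297 0.0409] 16.4
pick gap 28.1 -> 28.1 mm, F [-0.2 -0.8 -3.6] t 43.8
place gap before release 27.7 28.0 t 48.3
[503 208] [ 0.6057 -0.3632] 191.0 x 120.4 yaw -88.2 ztop 60.3
[148 237] [0.5187 0.3249] 205.1 x 172.2 yaw -5.6 ztop 41.9
[155 225] [0.5588 0.3232] 89.4 x 38.5 yaw -5.8 ztop 22.2
[516 310] [ 0.4189 -0.3587] 178.5 x 178.2 yaw -84.8 ztop 50.8
[485 303] [ 0.4204 -0.3426] 88.0 x 40.8 yaw -1.4 ztop 33.8
[507 303] [ 0.4199 -0.3851] 89.1 x 40.1 yaw 3.6 ztop 34.0
[252 341] [0.333  0.1195] 88.0 x 31.1 yaw 48.4 ztop 18.6
[319 334] [ 0.3506 -0.0152] 89.2 x 30.2 yaw -67.4 ztop 18.7
[ 70 392] [0.3494 0.3911] 466.8 x 98.2 yaw -82.8 ztop 591.6
```

View pics/top3.png

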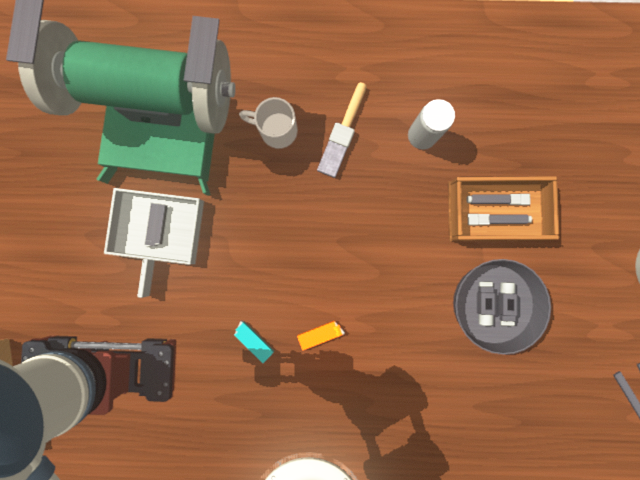

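All chisels and heads are in their containers, with the heads at (487,304) and (508,304). Next I'll measure the fin and cheeks, line up the tray, and push it with force monitoring.

```bash
python3 - <<'E'
from h import *
M=np.array([.6615,.3235]); yg=np.radians(-5.4); X=np.array([np.cos(yg),np.sin(yg)]); Y=np.array([-X[1],X[0]])
im=get_image("top"); 
for im in(im,dict(np.load("pics/top0.npz"))):
    w=world(im); q=w[...,:2]-M; a=q@X; l=q@Y; z=w[...,2]
    for s in(1,-1):
        for a0 in(-.024,-.016,-.008):
            m=(abs(a-a0)<.004)&(l*s>.07)&(l*s<.125)&(z>.030)&(z<.045); print("cheek",s,a0,m.sum(),l[m].min().round(4) if m.any() else "",l[m].max().round(4) if m.any() else "")
    for a0 in(.003,.02,.04):
        m=(abs(a-a0)<.003)&(abs(l)<.13)&(z>.05)&(z<.065); print("plinth",a0,l[m].min().round(4),l[m].max().round(4))
    m=(z>.038)&(z<.06)&(a>-.26)&(a<-.172)&(abs(l)<.05)
    p=w[m]; r=cv2.minAreaRect((p[:,:2]*1e3).astype(np.float32)); print("fin top",m.sum(),r,a[m].min(),a[m].max(),l[m].min(),l[m].max())
E
```

```text
cheek 1 -0.024 22 0.0994 0.1089
cheek 1 -0.016 21 0.0956 0.105
cheek 1 -0.008 21 0.0922 0.1015
cheek -1 -0.024 17 -0.1097 -0.1003
cheek -1 -0.016 17 -0.105 -0.0967
cheek -1 -0.008 15 -0.1017 -0.0936
plinth 0.003 -0.1006 0.1011
plinth 0.02 -0.1009 0.099
plinth 0.04 -0.1011 0.1006
fin top 229 ((452.66424560546875, 331.470458984375), (12.627756118774414, 71.96131134033203), 85.09095001220703) -0.24462560682612788 -0.1726382837694132 -0.01811987974462074 -0.005457599064040518
cheek 1 -0.024 23 0.1003 0.1087
cheek 1 -0.016 20 0.0962 0.1055
cheek 1 -0.008 18 0.0926 0.1007
cheek -1 -0.024 16 -0.1088 -0.1
cheek -1 -0.016 17 -0.1057 -0.0966
cheek -1 -0.008 17 -0.1029 -0.0943
plinth 0.003 -0.1009 0.101
plinth 0.02 -0.1004 0.0994
plinth 0.04 -0.1013 0.101
fin top 224 ((452.8268127441406, 330.9835510253906), (11.508355140686035, 71.98174285888672), 83.03010559082031) -0.24450189507437703 -0.1725756883772303 -0.01797312560241358 -0.005884469455678559
```

```bash
cat > tray.py <<'E'
from h import *
M=np.array([.6615,.3235]); yg=np.radians(-5.4); X=np.array([np.cos(yg),np.sin(yg)]); Y=np.array([-X[1],X[0]])
P=lambda a,l:[*(M+a*X+l*Y),.014]
def rep(t):
    s=state(); q=s["ee_pos"][:2]-M; print(t,"a %.1f l %.1f gap %.1f F %s t %.1f"%(q@X*1e3,q@Y*1e3,s["finger_gap"]*1e3,s["ft_force"].round(1),s["time"])); return s
E
python3 - <<'E'
from tray import *
b=find(np.array([.5187,.3249]),205,172); f=b[1]+(.0375-.118)*np.array([np.cos(b[4]),np.sin(b[4])]); print("fin pt",f)
p=phi_for(f,b[4]); d=p-b[4]
move_to([*f,ZT],quat(p)); move_l([*f,.07],.2); move_l([*f,.014],.08); close(); s=rep("grip")
assert .007<s["finger_gap"]<.014
move_l(P(-.215,.0003),.05,quat(yg+d)); rep("lined up")
move_l(P(-.150,.0003),.06); rep("entry")
im=get_image("top"); save("top4",im,(60,140,300,340),3)
E
```

```text
found [0.5187 0.3248] -5.8
fin pt [0.43865701 0.33292967]
grip a -222.7 l -11.6 gap 9.6 F [ 0.5 -0.3 -0.3] t 54.0
lined up a -214.7 l 0.5 gap 10.2 F [ 1.6 -0.1  0.2] t 54.4
entry a -149.6 l 0.2 gap 10.0 F [ 0.2 -0.   0.1] t 55.6
```

View pics/top4.png

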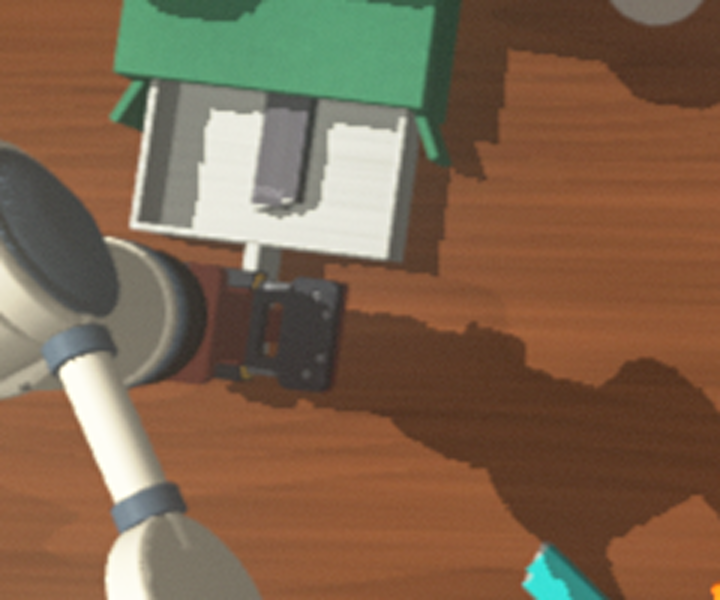

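The tray is entering the mouth centred between the cheeks, with the offcut inside it. I'll push on to the stop.

```bash
python3 - <<'E'
from tray import *
move_l(P(-.058,.0003),.05); s=rep("near"); a=-.058; f0=s["ft_force"][:2]@X
while a<-.040:
    a+=.0015; move_l(P(a,.0003),.02); s=rep("push")
    if abs(s["ft_force"][:2]@X)>14 or s["finger_gap"]<.006: break
hold(.3); rep("settled"); gripper_open(); rep("open")
p=state()["ee_pos"]; move_l([*p[:2],ZT],.15)
move_to([.40,.05,.3],quat(phi_for([.40,.05],0,.3)))
im=get_image("top"); save("top5",im); w=world(im); q=w[...,:2]-M; A=q@X; L=q@Y; z=w[...,2]
m=(z>.036)&(z<.06)&(A>-.12)&(A<-.003)&(abs(L)<.02); print("fin a %.4f..%.4f l %.4f (home: front end -.069)"%(np.percentile(A[m],1),A[m].max(),L[m].mean()))
m=(z>.028)&(z<.045)&(A>-.02)&(A<-.0)&(abs(L)<.08); print("front wall pts",m.sum())
E
```

```text
near a -58.0 l 0.3 gap 10.0 F [-3.5 -0.7  2.2] t 57.7
push a -56.5 l 0.3 gap 9.5 F [-4.8  1.1  2.5] t 57.9
push a -54.9 l 0.3 gap 9.7 F [-4.7  0.5  3.4] t 58.2
push a -53.4 l 0.3 gap 9.9 F [-3.5  0.7  2.3] t 58.4
push a -51.9 l 0.3 gap 9.9 F [-4.1  0.4  1.6] t 58.7
push a -50.4 l 0.3 gap 9.9 F [-3.9  0.4  2.1] t 58.9
push a -48.9 l 0.3 gap 9.5 F [-3.9  1.   2.4] t 59.2
push a -47.4 l 0.3 gap 9.6 F [-3.6  1.   2.8] t 59.4
push a -46.2 l 0.4 gap 9.9 F [-5.3  1.3  2.5] t 59.7
push a -46.1 l 0.5 gap 9.6 F [-10.   -0.6   5.6] t 59.9
push a -45.8 l 0.5 gap 10.1 F [-15.8  -1.5   6.8] t 60.2
settled a -45.8 l 0.5 gap 10.1 F [-14.8  -0.8   7.6] t 60.5
open a -43.0 l 0.3 gap 87.5 F [ 0.2 -0.4  0.2] t 61.7
fin a -0.0681..-0.0034 l -0.0009 (home: front end -.069)
front wall pts 70
```

View pics/top5.png

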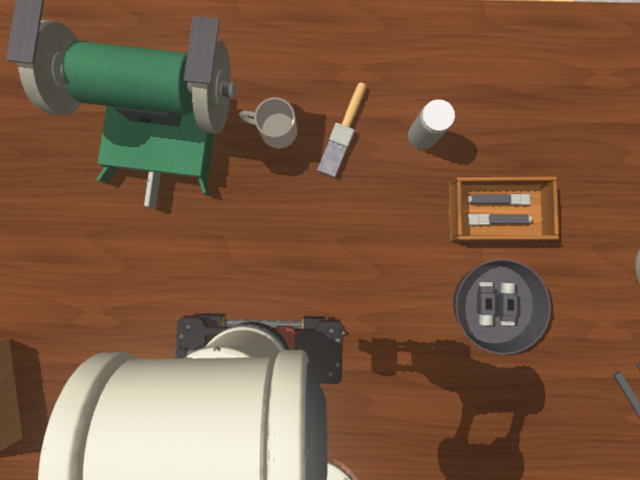

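The tray is home: it stalled on the stop, and the fin's front end is at the expected spot at (151,190). Chisels are at (500,199) and (500,219), heads in the pan, and the oil can, mug and brush at their starting pixels. Handing in.

```bash
python3 -c "
from bench import *
print(state()['ee_pos'],state()['time']); job_done()"
```

```text
[0.40046227 0.05039657 0.29947287] 64.5417
the job is handed in; nothing more can be done
```

I sorted everything that was on the bench, slid the tray home and handed the job in after about 65 s.

- **Sorting:** Two chisels went into the wooden box, two hammer heads into the pan and one offcut into the tray. I saw no third chisel or second offcut, and left the orange and turquoise slabs alone.
- **Tray:** With the offcut inside, I gripped the fin, lined the tray up with the bay and pushed it in. At the stop the arm stalled and the push force rose from about 4 N to 16 N. The camera put the fin's front end 68 mm in front of the mouth, against 69 mm when fully home, so within the camera's 2 mm accuracy.
- **Last picture:** The chisels and heads were in place, the mug, oil can and brush had not moved, and the gripper was open and clear. The tray is under the plinth, so I last saw the offcut in it at the mouth. The arm also hid the orange and turquoise slabs in that picture, though they were in place in the one before the tray move.
- **Disturbances:** I noticed no slackening of the grip and no knocked piece. No check failed or disagreed.

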